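# Fill the shelf tray and hold the lane's pusher back at its third click

## Robot

A 6-joint arm with a two-finger parallel gripper is mounted at the origin on the work surface. World frame = base frame: x ahead of the robot, y to its left, z up, the work surface at z = 0. Lengths are in m, angles in rad, forces in N, time in s.
With the tool pointing down it reaches from about 0.35 to 0.85 m from the base axis. Payload 8.1 kg.
Tool frame: the origin (TCP) lies at the centre of the arm's flange, where the gripper is bolted on; the fingertips stand 186 mm ahead of it and the grasp point (between the pads) lies r.grip_depth ahead of it (r.grip_depth is the distance from the TCP to the grasp point, in m); z points along the fingers, y is the line along which they close (so a half turn about z gives the same grasp; the last joint's range is limited). The gripper opens to 93 mm and grips with 3 to 60 N. Pads are 15 mm wide; open, the fingers measure 128 mm over their backs; the gripper's body (75 mm by 188 mm) begins 65 mm behind the grasp point.
Start: joints at [-1.198, 0.13, 1.488, -0, 1.523, -0.085], TCP at [0.265, -0.538, 0.405] pointing down, gripper open.
Joint ranges: [-2.96, 2.96], [-0.89, 2.26], [0.02, 2.5], [-1.34, 4.48], [0, 2.73], [-2.66, 2.66]. Speed limits (rad/s): [2.39, 2.39, 2.79, 3.14, 3.14, 3.14].

## Interface

Orientations are given as a unit quaternion [w, x, y, z].
In Python, from station import r, imaging gives the robot as it stands.
- The arm moves only by the tool servo_tool, never from a script. Its arguments are lists of equal length, an entry for each row: "offset": the shift along the tool's x, y, z in cm, a list of three; "twist": the turn about the tool's z in degrees. In form: {"offset": [[tx, ty, tz], ...], "twist": [twist, ...]}. A call has 1 to 12 rows; each row shifts and turns the commanded pose from where the row before left it, along the tool's axes as they then stand; what a row does not reach is not made up. A row lasts 1/8 s, in which the tool goes at most 62.5 mm and 10.7 degrees, less where a joint would pass 70% of its speed; a pose out of reach is approached as far as the arm can. A call with a gripper value outside its range is refused whole. "gripper" is the gripper command: -1 is shut, 1 is fully open, values between are in proportion, set as the call begins (left out, the last holds). The fingers move at their own pace and stop on an object; "squeeze" is the grip in N (left out, the last holds). Time passes only in rows, so rows that do not move let the fingers close. It gives the time, the measured TCP pose, the force, the opening and the grip force at its end, in the units of the state.
- r.get_state(): the state, without advancing time (a new reading comes with each control period).
- imaging.capture(name): name is "scene" or "top" or "wrist"; returns a dict with "frame" (400x640x3 uint8, red, green, blue), "mtx" (3x3 intrinsics, pixels), "eye" and "rotation" of the camera in the world. Camera axes: x right, y down, z forward; pixel columns grow to the right and rows downward; lengths in m; the calibration is good to about 2 mm. A picture is of the moment at which its call begins. There is no depth.
- r.close_job(): hands the job in; it is judged then, once.
Trained networks look in a picture, given as the dict that the camera call returned (one of the last four; its "shot" number tells which), for a name from the list of things; names that differ only in an ending like _2 or _b are one class to them, and where a whole thing is asked for, a point or a joint stands for the part that bears it (a point fixed in the world has none). Each returns a list of dicts, best first, with "score" (0 to 1); they miss things now and then, are a little off and sometimes report something else, mostly with a low value. They report only what shows in the picture. A call takes as long as a camera call.
- imaging.boxes_of(picture, thing): "rect" ([left, top, width, height] in pixels, round what is visible of it).
- imaging.silhouettes(picture, thing): "pixels" (400x640 bool, what is visible of it) and "rect" ([left, top, width, height] in pixels, round what is visible of it).
- imaging.pinpoint(picture, thing): "point" ([column, row] in pixels: a listed point, or the origin of a listed thing).
The state is a dict: "clock": time; "qpos": joint angles; "joint_velocities": joint speeds; "joint_efforts": joint torques, N m; "eef_pos": TCP position; "ee_rot": TCP orientation; "force": force on the tool from outside, world axes, zero at the start; "torque": the same for the moment, N m; "opening": opening from 0.0 (shut) to 1.0 (fully open); "grip_force": force on a finger pad.
Only numpy, scipy, OpenCV 4.12 (cv2) and the standard library are available. Lean on these libraries where they do the work, as an engineer would, in place of code of your own. Each camera call takes 0.05 s, during which the arm holds its last target. There are 200 camera calls.

## Task

Stand the bottle and the carton upright in the cardboard tray beside the jar, so that all three stand side by side on its floor, and let go of them. Then push the spring pusher of the empty shelf lane back past its first two clicks to the third, and hold it there against its spring so that a colleague can slide the tray in: your program finishes while still holding it. Leave everything else on the table where it is.

Things in the scene. Friction and masses are not known exactly. Their poses are not given: they have to be found in the camera images.
- tray: open cardboard tray standing loose on the table, outside 178 long (its x) x 70 wide (its y) x 44 high, walls and floor 4 thick, so 170 x 62 inside; 0.3 kg. Origin: centre of its underside, z up. The jar already stands in it at its -x end; the carton and the bottle go in the rest of the row, in either order. It stands roughly crosswise to the robot.
- jar: round glass jar with a steel lid, 56 diameter x 85 high, 0.3 kg, already standing in the tray with its centre about 55 from the tray's centre towards -x. Origin: centre of its underside, z up.
- bottle: green glass bottle with a black cap, the only such bottle, standing loose on the table: body 52 diameter up to 82 high, narrowing to the neck, cap 30 diameter from 98 to 120 high; 0.28 kg. Origin: centre of its underside, z up.
- carton: upright cardboard carton with closed ends, standing loose on the table: 50 (its x) x 56 (its y) x 110 high, 0.18 kg. Origin: centre of its underside, z up. Its 50 side goes along the tray's row and its 56 side across the tray (62 inside).
- lane: the empty shelf lane, fixed to the table at the left or right: grey channel 300 long (its x) x 92 wide (its y), clear side dividers 42 high, 3 thick; clear front stop 34 high with ticket rail at its -x end (robot side), back stop 30 high at +x. Origin: centre of its underside, z up; the pusher is pushed back towards +x. Four steel index ribs, 50 apart, lie across its floor.
- pusher (a joint): how far (m) the empty lane's black pusher is pushed back along the lane's +x: 0 at rest, end stop 0.205. A spring of 6 N (at 0) to 7.6 N always returns it to 0. A bead rides over the ribs, adding up to 4 N before each click: clicks at 0.025, 0.075, 0.125, 0.175; third click position: middle 0.150, between the last two, with three ribs passed.
- pusher_tab (a point): centre of the pusher's thumb tab: black block 12 thick (lane x) x 44 wide (lane y) x 24 high, top 94 and centre 82 above the table. The 5 thick, 74 wide face below is flush with its front. Free behind the face down to 55 above the table. Pinch it from above across the 12, or push the front face. At rest the face is 38 behind the front stop.
- lane_third (a point): the place in the lane where the centre of the thumb tab is when the pusher stands in the middle of the third click position.
- full_lane: the other lane, fixed, of the same form, holding three jars, its pusher immovable; 103 high. Leave alone. Origin: centre of its underside.
- can: squat steel tin 66 diameter x 70 high standing among the goods. Leave alone. Origin: centre of its underside.
- shaker: small glass spice shaker 43 diameter x 78 high behind the tray. Leave alone. Origin: centre of its underside.
- scanner: black barcode scanner about 190 long x 60 wide x 56 high lying behind the tray. Leave alone. Origin: on its underside.
- label_roll: roll of paper labels 84 diameter x 30 high lying flat at the left. Leave alone. Origin: centre of its underside.
- knife: grey safety knife about 130 long x 24 x 14 lying behind the tray. Leave alone. Origin: on its underside.
- tape_gun: packing tape dispenser about 140 long x 56 wide x 95 high at the right. Leave alone. Origin: centre of its underside.

How it is judged:
On the way, in this order (a step that is already met when the one before it is completed fails the run):
1. the bottle and the carton stand in the tray beside the jar, let go (x of jar in the frame of tray between -0.06 and 0.06 m and y of jar in the frame of tray between -0.006 and 0.006 m and z of each of jar, bottle, carton in the frame of tray below 0.008 m and angle between each of jar, bottle, carton's own z axis and vertical below 0.08 rad and x of bottle in the frame of tray between -0.062 and 0.062 m and y of bottle in the frame of tray between -0.008 and 0.008 m and x of carton in the frame of tray between -0.063 and 0.063 m and y of carton in the frame of tray between -0.006 and 0.006 m and contact force between the fingers and bottle below 0.1 N and contact force between the fingers and carton below 0.1 N and contact force between the fingers and jar below 0.1 N and height (world z) of tray below 0.006 m and angle between tray's own z axis and vertical below 0.05 rad), for 0.3 s.
2. then the pusher of the empty lane is pushed back to its third click and held (value of joint pusher between 0.132 and 0.17 m and velocity of joint pusher between -0.02 and 0.02 m/s and contact force between the fingers and pusher above 1.5 N), for 0.3 s.
At the end, for the whole second after the job is handed in: Pusher still, joint 0.132 to 0.170, held by the fingers alone (over 1.5 N); tray on the table with jar, bottle and carton upright (0.08 rad) on its floor (4 mm), within its walls, at rest, not touched by the fingers (all of step 1 and all of step 2 and linear speed of each of tray, bottle, carton, jar below 0.02 m/s and contact force between each of tray, jar, bottle, carton, can, shaker and pusher below 0.2 N); the arm keeps its last pose, push and grip.
It fails at once if the can, shaker, scanner, label roll, knife or tape gun is moved by more than 3 cm (distance of any of can, shaker, scanner, label_roll, knife, tape_gun from where it was at the start of the episode above 0.03 m).
It also fails if it takes over 72 s, if anything falls off the work surface, if the arm or the gripper's body presses on something with over 40 N, if the wrist force passes 120 N, or if a joint passes its speed limit or range.

## Working session

There is one attempt and no reset: what is moved stays moved. The work goes in short steps, Python scripts to look and compute and a tool call to move; the robot and the scene stay as the last step left them, time stands still between calls to the robot, and variables do not carry over. Pictures are saved under pics/ and viewed, at most 10 in all, crops included, and the job is handed in when it is done.

Besides the shell and the picture viewer there is one more tool, called after "Call:" as name(argument=value, ...) on one line, values as JSON. servo_tool: Moves the arm, as the interface text tells. Its arguments: {"type":"object","properties":{"offset":{"type":"array","items":{"type":"array","items":{"type":"number"}}},"twist":{"type":"array","items":{"type":"number"}},"gripper":{"type":"number"},"squeeze":{"type":"number"}},"required":["offset","twist"]}

```bash
mkdir -p pics; ls; python3 - <<'E'
from station import r, imaging
import cv2
for n in ["scene","top"]:
    p=imaging.capture(n); cv2.imwrite(f"pics/{n}0.png",p["frame"][:,:,::-1])
    print(n,p["mtx"].tolist(),p["eye"],p["rotation"])
    for t in ["tray","jar","bottle","carton","pusher_tab","lane","lane_third","can","shaker","full_lane","scanner","label_roll","knife","tape_gun"]:
        print(t,[( [round(float(v)) for v in d["point"]],round(d["score"],2)) for d in imaging.pinpoint(p,t)[:2]])
print(r.get_state(), r.grip_depth)
E
```

```text
pics
scene [[471.14269099674755, 0.0, 317.81109470077314], [0.0, 471.14269099674755, 190.37969543208007], [0.0, 0.0, 1.0]] [1.44558343 0.38928833 1.11036792] [-0.18773687  0.5015355   0.78795016 -0.30389399]
tray [([320, 201], 0.87), ([343, 177], 0.54)]
jar [([304, 196], 0.79), ([314, 241], 0.61)]
bottle [([307, 165], 0.84), ([214, 146], 0.35)]
carton [([338, 174], 0.56)]
pusher_tab [([423, 180], 0.81), ([347, 273], 0.34)]
lane [([319, 202], 0.64), ([420, 225], 0.61)]
lane_third [([418, 218], 0.61)]
can [([379, 187], 0.92)]
shaker [([314, 240], 0.84)]
full_lane [([251, 164], 0.56)]
scanner [([263, 237], 0.87)]
label_roll [([475, 234], 0.68), ([311, 239], 0.65)]
knife [([345, 269], 0.86)]
tape_gun [([213, 141], 0.95), ([265, 238], 0.33)]
top [[363.51175340327603, 0.0, 317.7225272605051], [0.0, 363.51175340327603, 199.55731366183738], [0.0, 0.0, 1.0]] [ 0.43004254 -0.00362655  1.06357204] [ 0.05949679 -0.69701486  0.71062987 -0.0750707 ]
tray [([317, 216], 0.87), ([311, 264], 0.29)]
jar [([335, 217], 0.55)]
bottle [([353, 269], 0.84)]
carton [([306, 262], 0.61)]
pusher_tab [([155, 244]
[... 350 characters left out ...]
ock': 1.5, 'qpos': array([-1.19840674e+00,  1.30401875e-01,  1.48823678e+00, -1.67566975e-05,
        1.52299729e+00, -8.53743984e-02]), 'joint_velocities': array([ 0.0002281 ,  0.00028923, -0.00087877,  0.00069601,  0.0014767 ,
        0.00115137]), 'joint_efforts': array([ 1.13517012e-04, -5.59747303e+01, -4.92045736e+01,  7.67856091e-02,
        2.26055406e-02,  2.61150223e-05]), 'eef_pos': array([ 0.26519547, -0.53820663,  0.40471388]), 'ee_rot': array([-2.02243421e-05,  9.73920576e-01,  2.26889206e-01, -1.13781277e-05]), 'force': array([-0.44656417,  0.00987581,  0.23498813]), 'torque': array([0.01456098, 0.01813051, 0.00219929]), 'grip_force': 0.0, 'opening': 1.0002089343428353} 0.1673
```

View pics/scene0.png

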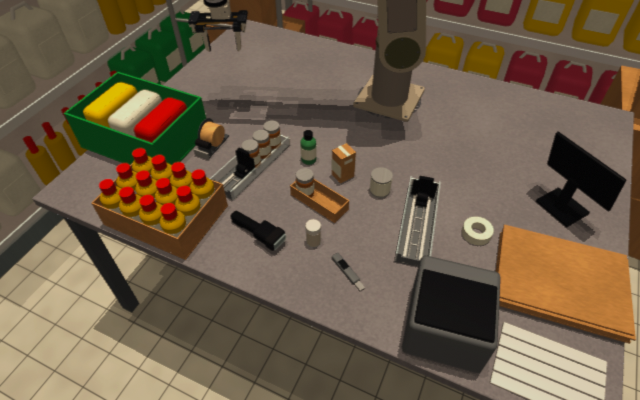

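View pics/top0.png

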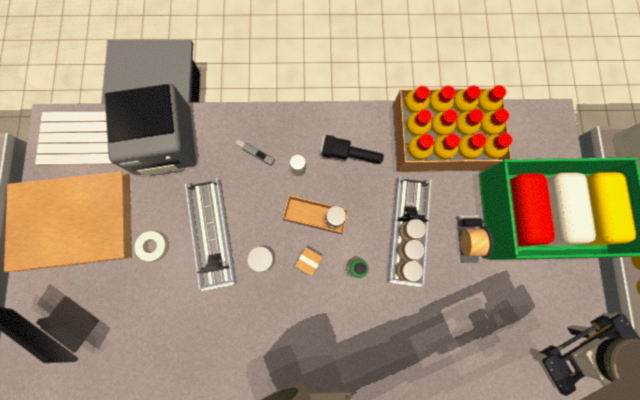

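```bash
cat > h.py <<'E'
from station import r, imaging
import numpy as np, cv2
from scipy.spatial.transform import Rotation as R
def rot(q): return R.from_quat(np.asarray(q)[[1,2,3,0]])
def ray(p,uv):
    d=np.linalg.inv(p["mtx"])@np.array([uv[0],uv[1],1.]); return np.array(p["eye"]),rot(p["rotation"]).apply(d)
def onz(p,uv,z):
    e,d=ray(p,uv); return e+d*(z-e[2])/d[2]
def proj(p,X):
    c=rot(p["rotation"]).inv().apply(np.atleast_2d(X)-p["eye"]); q=c@p["mtx"].T; return q[:,:2]/q[:,2:]
def tri(obs):
    A=np.zeros((3,3));b=np.zeros(3)
    for p,uv in obs:
        e,d=ray(p,uv); d/=np.linalg.norm(d); M=np.eye(3)-np.outer(d,d); A+=M;b+=M@e
    return np.linalg.solve(A,b)
def move_to(xyz,yaw_y=None):
    """offset (cm) in tool axes from present TCP to xyz; twist so that tool y lies along world direction yaw_y (rad), mod pi"""
    s=r.get_state(); T=rot(s["ee_rot"]); o=T.inv().apply(np.array(xyz)-s["eef_pos"])*100
    ty=T.apply([0,1,0]); a=np.arctan2(ty[1],ty[0]); tw=None
    if yaw_y is not None: tw=np.degrees(-((yaw_y-a+np.pi/2)%np.pi-np.pi/2))  # tool z down: sign flips
    return np.round(o,2),tw
E
python3 - <<'E'
from h import *
P={n:imaging.capture(n) for n in ["top","scene","wrist"]}
s=r.get_state();T=rot(s["ee_rot"])
w=P["wrist"]; print("cam in tool",T.inv().apply(np.array(w["eye"])-s["eef_pos"]),(T.inv()*rot(w["rotation"])).as_matrix().round(3).tolist(),w["mtx"][0][0])
for t in ["tray","jar","bottle","carton","can","shaker","pusher_tab","lane","lane_third"]:
    o=[(P[n],d[0]["point"]) for n in["top","scene"] if (d:=imaging.pinpoint(P[n],t))]
    print(t,tri(o).round(3),[onz(p,u,0).round(3) for p,u in o])
for t,z in [("carton",.11),("tray",.044),("bottle",.12),("lane",.04)]:
    d=imaging.silhouettes(P["top"],t)
    if d:
        m=d[0]["pixels"].astype(np.uint8); c=max(cv2.findContours(m,0,1)[0],key=cv2.contourArea)
        b=cv2.boxPoints(cv2.minAreaRect(c)); print(t,[onz(P["top"],u,z)[:2].round(3).tolist() for u in b])
E
```

```text
cam in tool [0.0797479  0.00031399 0.01927571] [[0.0, -0.959, -0.284], [1.0, -0.0, 0.001], [-0.001, -0.284, 0.959]] 278.99454299544175
tray [ 0.582 -0.023 -0.011] [array([ 0.579, -0.021,  0.   ]), array([ 0.591, -0.021,  0.   ])]
jar [ 0.577 -0.081 -0.001] [array([ 0.577, -0.079,  0.   ]), array([ 0.578, -0.083,  0.   ])]
bottle [ 0.432 -0.13  -0.019] [array([ 0.432, -0.129,  0.   ]), array([ 0.449, -0.121,  0.   ])]
carton [ 0.454  0.004 -0.011] [array([0.452, 0.007, 0.   ]), array([0.465, 0.003, 0.   ])]
can [0.468 0.127 0.005] [array([0.468, 0.131, 0.   ]), array([0.465, 0.124, 0.   ])]
shaker [ 0.727  0.025 -0.009] [array([ 0.723,  0.028, -0.   ]), array([0.733, 0.026, 0.   ])]
pusher_tab [0.441 0.259 0.088] [array([0.44, 0.29, 0.  ]), array([0.359, 0.243, 0.   ])]
lane [0.536 0.279 0.001] [array([0.538, 0.275, 0.   ]), array([0.533, 0.283, 0.   ])]
lane_third [2.729 0.54  2.679] [array([0.537, 0.283, 0.   ])]
carton [[0.441, 0.037], [0.488, 0.009], [0.463, -0.034], [0.416, -0.005]]
tray [[0.571, 0.077], [0.644, 0.056], [0.594, -0.113], [0.521, -0.091]]
bottle [[0.453, -0.096], [0.452, -0.15], [0.409, -0.148], [0.41, -0.094]]
lane [[0.684, 0.36], [0.699, 0.254], [0.394, 0.199], [0.381, 0.3]]
```

Call:
servo_tool(offset=[[0,0,0]], twist=[0], gripper=1)

```text
clock: 2.88
eef_pos: [0.2652, -0.5382, 0.4047]
ee_rot: [-0.0, 0.974, 0.227, -0.0]
force: [1.0, 0.6, 0.0]
opening: 1.003
grip_force: 0.0
```

Call:
servo_tool(offset=[[4.26,-3.34,0],[4.26,-3.34,0],[4.26,-3.34,0],[4.26,-3.34,0],[4.26,-3.34,0],[4.26,-3.34,0],[4.26,-3.34,0],[4.26,-3.34,0],[4.26,-3.34,0],[4.26,-3.34,0],[0,0,0],[0,0,0]], twist=[0,0,0,0,0,0,0,0,0,0,-10,-10])

```text
clock: 4.38
eef_pos: [0.5, -0.0493, 0.4047]
ee_rot: [0.0, 0.918, 0.396, -0.0]
force: [0.2, -0.2, -0.4]
opening: 1.003
grip_force: 0.0
```

Call:
servo_tool(offset=[[0,0,0],[0,0,0],[0,0,0],[0,0,0]], twist=[-10,-10,-7,0])

```text
clock: 4.88
eef_pos: [0.4997, -0.0503, 0.4048]
ee_rot: [0.0, 0.803, 0.596, 0.0]
force: [-0.4, 0.0, -1.0]
opening: 0.997
grip_force: 0.0
```

```bash
python3 - <<'E'
from h import *
w=imaging.capture("wrist"); cv2.imwrite("pics/w1.png",w["frame"][:,:,::-1]); np.save("w1.npy",dict(eye=w["eye"],rotation=w["rotation"],mtx=w["mtx"],frame=w["frame"]),allow_pickle=True)
print(r.get_state()["clock"])
for t in ["tray","carton","bottle","jar"]:
    d=imaging.silhouettes(w,t)
    if d:
        m=d[0]["pixels"].astype(np.uint8); c=max(cv2.findContours(m,0,1)[0],key=cv2.contourArea)
        np.save(f"m_{t}.npy",m); print(t,d[0]["score"],d[0]["rect"])
        q=cv2.convexHull(c); print(cv2.approxPolyDP(q,4,True)[:,0].tolist())
E
```

```text
4.925
tray 0.68 [344.9, 56.6, 68.6, 153.3]
[[413, 55], [408, 174], [370, 209], [353, 208], [348, 198], [350, 61]]
carton 0.89 [224.5, 126.8, 76.7, 66.0]
[[236, 130], [261, 126], [299, 137], [281, 191], [227, 178]]
bottle 0.79 [263.7, 222.6, 44.0, 67.5]
[[293, 224], [307, 237], [306, 266], [292, 290], [273, 290], [265, 263], [277, 230]]
jar 0.97 [357.1, 160.9, 56.1, 52.9]
[[370, 159], [384, 159], [410, 178], [412, 196], [401, 211], [381, 213], [364, 199], [356, 175]]
```

View pics/w1.png

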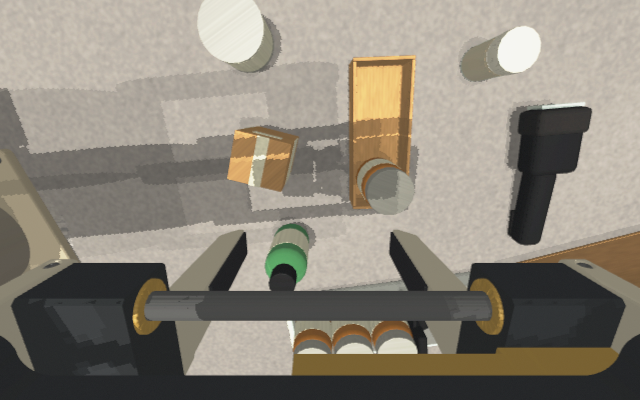

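```bash
cat >> h.py <<'E'
from scipy.optimize import minimize
def hullmask(p,pts):
    k=8; m=np.zeros((400,640),np.uint8); q=proj(p,pts)
    cv2.fillConvexPoly(m,cv2.convexHull(np.round(q*k).astype(np.int32)),255,cv2.LINE_AA,3); return m/255.
def box(x,y,a,l,w,h):
    c=np.array([[i*l/2,j*w/2,k*h] for i in(1,-1) for j in(1,-1) for k in(0,1)]); return R.from_euler("z",a).apply(c)+[x,y,0]
def bottle(x,y,a=0):
    t=np.linspace(0,2*np.pi,33)[:-1]; return np.vstack([np.c_[x+q*np.cos(t),y+q*np.sin(t),0*t+z] for q,z in((.026,0),(.026,.082),(.015,.12),(.015,.098))])
def jarp(x,y,a=0):
    t=np.linspace(0,2*np.pi,33)[:-1]; return np.vstack([np.c_[x+.028*np.cos(t),y+.028*np.sin(t),0*t+z] for z in(0,.085)])
def fit(views,gen,x0,ignore=None):
    def f(v):
        s=0
        for p,m in views:
            g=hullmask(p,gen(*v)); keep=1 if ignore is None else 1-ignore
            s+=1-(np.minimum(g,m)*keep).sum()/(np.maximum(g,m)*keep).sum()
        return s
    x0=np.array(x0); sim=np.vstack([x0]+[x0+d for d in np.diag([.01,.01,.15][:len(x0)])])
    o=minimize(f,x0,method="Nelder-Mead",options=dict(initial_simplex=sim,xatol=1e-4,fatol=1e-5)); return o.x,o.fun
E
python3 - <<'E'
from h import *
w=np.load("w1.npy",allow_pickle=True).item(); M={t:np.load(f"m_{t}.npy") for t in["tray","carton","bottle","jar"]}
for l,wd in((.05,.056),(.056,.05)):
    for a in (-.55,-.3,-.1): print("carton",l,wd,*fit([(w,M["carton"])],lambda x,y,a:box(x,y,a,l,wd,.11),[.452,.002,a]))
print("bottle",*fit([(w,M["bottle"])],bottle,[.43,-.125]))
print("jar",*fit([(w,M["jar"])],jarp,[.575,-.08]))
print("tray",*fit([(w,M["tray"])],lambda x,y,a:box(x,y,a,.178,.07,.044),[.58,-.02,1.28],ignore=cv2.dilate(M["jar"],np.ones((5,5)))))
# rim lines by edges: corners seen
print([onz(w,u,.044).round(4)[:2] for u in((350,57),(414,55),(409,208),(352,209))])
E
```

```text
carton 0.05 0.056 [ 0.45387564  0.00090066 -0.42555527] 0.12685504879155673
carton 0.05 0.056 [ 0.45347358  0.00094782 -0.38995151] 0.12580899274030866
carton 0.05 0.056 [ 0.4538346   0.00068173 -0.42789788] 0.12567719503216923
carton 0.056 0.05 [ 4.54332330e-01  5.39811726e-04 -5.41783610e-01] 0.031110129099460204
carton 0.056 0.05 [ 4.54317777e-01  5.03249508e-04 -5.44060016e-01] 0.031518745181846275
carton 0.056 0.05 [ 4.54388278e-01  5.17316657e-04 -5.40982469e-01] 0.03129702835977688
bottle [ 0.4357088  -0.12997389] 0.12887491984736832
jar [ 0.57539102 -0.07562786] 0.10342395495404544
tray [ 0.58885597 -0.02186999  1.31013311] 0.03489327536303444
[array([0.5757, 0.0746]), array([0.6441, 0.056 ]), array([ 0.603 , -0.1182]), array([ 0.5322, -0.0983])]
```

Call:
servo_tool(offset=[[1.18,-1.94,2],[1.18,-1.94,2],[1.18,-1.94,2],[0,0,0],[0,0,0],[0,0,0]], twist=[0,0,0,7.1,7.1,0])

```text
clock: 5.88
eef_pos: [0.4542, 0.0004, 0.3448]
ee_rot: [0.0, 0.87, 0.493, 0.0]
force: [-0.1, 1.1, 0.1]
opening: 1.003
grip_force: 0.0
```

```bash
python3 - <<'E'
from h import *
w=imaging.capture("wrist"); cv2.imwrite("pics/w2.png",w["frame"][:,:,::-1])
w1=np.load("w1.npy",allow_pickle=True).item()
d=imaging.silhouettes(w,"carton"); m=d[0]["pixels"]; print(d[0]["score"],d[0]["rect"])
for h in (.105,.11,.115): print(h,*fit([(w,m),(w1,np.load("m_carton.npy"))],lambda x,y,a:box(x,y,a,.056,.05,h),[.454,.0005,-.54]))
x=fit([(w,m)],lambda x,y,a:box(x,y,a,.056,.05,.11),[.454,.0005,-.54]);print(x)
d=imaging.silhouettes(w,"bottle")
if d: print("bottle",d[0]["rect"],fit([(w,d[0]["pixels"])],bottle,[.43,-.125]))
print(r.get_state()["eef_pos"],move_to([x[0][0],x[0][1],.252],x[0][2]))
E
```

```text
0.82 [282.2, 163.2, 69.4, 82.3]
0.105 [ 4.53343737e-01 -2.06835132e-04 -5.41532508e-01] 0.06132099942371794
0.11 [ 0.45426996  0.00062943 -0.5360497 ] 0.06706347164381088
0.115 [ 0.45527762  0.00132757 -0.53777937] 0.1345691021797023
(array([ 0.45406296,  0.00076826, -0.54026385]), np.float64(0.03395566379525472))
bottle [335.4, 260.5, 54.5, 95.0] (array([ 0.43449608, -0.13154892]), np.float64(0.4519402657698002))
[4.54256857e-01 3.08140301e-04 3.44822228e-01] (array([ 0.03, -0.04,  9.28]), np.float64(0.09993264979233878))
```

View pics/w2.png

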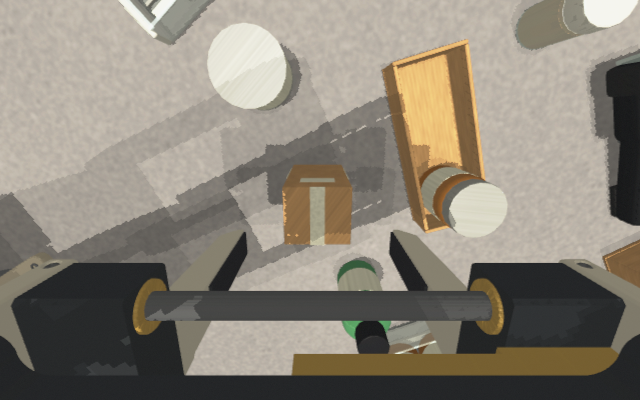

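Call:
servo_tool(offset=[[0,0,3],[0,0,3],[0,0,2],[0,0,1.3],[0,0,0]], twist=[0,0,0,0,0])

```text
clock: 6.65
eef_pos: [0.4539, 0.0004, 0.251]
ee_rot: [-0.001, 0.87, 0.493, -0.001]
force: [-0.1, 0.3, 0.1]
opening: 0.999
grip_force: 0.0
```

Call:
servo_tool(offset=[[0,0,0],[0,0,0],[0,0,0],[0,0,0],[0,0,0],[0,0,0]], twist=[0,0,0,0,0,0], gripper=-1, squeeze=12)

```text
clock: 7.4
eef_pos: [0.4543, 0.0004, 0.252]
ee_rot: [0.0, 0.87, 0.493, 0.0]
force: [-1.2, 1.2, 2.4]
opening: 0.603
grip_force: 12.0
```

Call:
servo_tool(offset=[[0,0,-3],[0,0,-3],[0,0,-3],[0,0,-3],[1.27,3.16,0],[1.27,3.16,0],[1.27,3.16,0],[1.27,3.16,0],[0,0,0],[0,0,0],[0,0,0]], twist=[0,0,0,0,0,0,0,0,-8.5,-8.5,0])

```text
clock: 8.78
eef_pos: [0.5886, -0.0212, 0.3707]
ee_rot: [-0.001, 0.788, 0.615, -0.001]
force: [-0.3, -0.5, -3.0]
opening: 0.602
grip_force: 12.0
```

```bash
python3 - <<'E'
from h import *
w=imaging.capture("wrist"); cv2.imwrite("pics/w3.png",w["frame"][:,:,::-1])
np.save("w3.npy",dict(eye=w["eye"],rotation=w["rotation"],mtx=w["mtx"]),allow_pickle=True)
s=r.get_state();print(s["clock"],s["eef_pos"],rot(s["ee_rot"]).as_matrix()[:,1])
for t in ["tray","jar","carton"]:
    d=imaging.silhouettes(w,t); 
    if d:
        m=d[0]["pixels"].astype(np.uint8); np.save(f"m3_{t}.npy",m); print(t,d[0]["score"],d[0]["rect"])
        c=max(cv2.findContours(m,0,1)[0],key=cv2.contourArea);print(cv2.approxPolyDP(cv2.convexHull(c),3,True)[:,0].tolist())
# predicted rim corners of tray
b=box(.5888,-.0215,1.326,.178,.07,.044); print(proj(w,b).round(0).tolist())
E
```

```text
8.825 [ 0.58857533 -0.02114487  0.37093636] [ 0.96962218 -0.24460419 -0.00126928]
tray 0.87 [284.9, 106.0, 68.0, 78.9]
[[350, 107], [348, 181], [289, 182], [286, 107]]
carton 0.83 [257.4, 180.0, 119.1, 144.5]
[[349, 183], [375, 234], [372, 289], [263, 290], [260, 235], [283, 185]]
[[289.0, 107.0], [284.0, 106.0], [347.0, 107.0], [351.0, 106.0], [293.0, 243.0], [289.0, 259.0], [343.0, 243.0], [346.0, 259.0]]
```

View pics/w3.png

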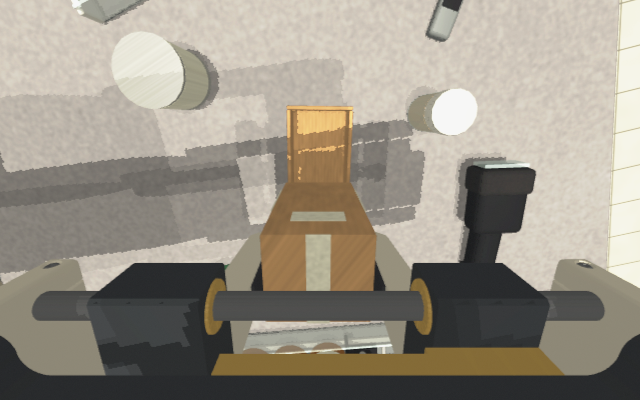

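```bash
python3 - <<'E'
from h import *
f=cv2.imread("pics/w3.png"); w=np.load("w3.npy",allow_pickle=True).item()
hsv=cv2.cvtColor(f,cv2.COLOR_BGR2HSV); m=((hsv[...,1]>105)&(hsv[...,0]<25)).astype(np.uint8)
ax=np.array([np.cos(1.326),np.sin(1.326)]); ay=np.array([-ax[1],ax[0]])
for v in (112,120,128,140,150,160,170):
    c=np.flatnonzero(m[v,270:370])+270; L,Rr=c.min(),c.max()+1
    a,b=onz(w,(L,v),.044)[:2],onz(w,(Rr,v),.044)[:2]; mid=(a+b)/2-[.5888,-.0215]
    print(v,L,Rr,"width",round(np.linalg.norm(a-b),4),"mid tray x,y",(mid@ax).round(4),(mid@ay).round(4))
c=np.flatnonzero(m[:,320]);print("far rim row",c.min(),((onz(w,(320,c.min()),.044)[:2]-[.5888,-.0215])@ax))
cm=np.load("m3_carton.npy"); T=r.get_state()["eef_pos"]
ig=np.zeros((400,640)); ig[285:]=1
for z in (.115,.119,.123):
    x,q=fit([(w,cm*(1-ig))],lambda x,y,a:box(x,y,a,.056,.05,.11)+[0,0,z],[.589,-.021,-.245],ignore=ig)
    d=x[:2]-[.5888,-.0215]; print(z,x,q,"carton in tray",d@ax,d@ay, "to tcp",(x[:2]-T[:2])@ax,(x[:2]-T[:2])@ay)
E
```

```text
112 287 353 width 0.0695 mid tray x,y 0.083 -0.0023
120 287 352 width 0.069 mid tray x,y 0.0748 -0.0018
128 287 352 width 0.0695 mid tray x,y 0.0666 -0.0018
140 287 351 width 0.0693 mid tray x,y 0.054 -0.0013
150 288 351 width 0.0689 mid tray x,y 0.0433 -0.0018
160 288 350 width 0.0685 mid tray x,y 0.0323 -0.0013
170 288 350 width 0.0692 mid tray x,y 0.0211 -0.0013
far rim row 106 0.08895435868409421
0.115 [ 0.58837785 -0.02284879 -0.24460542] 0.024234175830319282 carton in tray -0.001410890655167929 8.267320533716517e-05 to tcp -0.001728638994713425 -0.00020439613046711397
0.119 [ 0.58859251 -0.02219261 -0.24476633] 0.01862623007220532 carton in tray -0.000722248009467086 3.3446142854303614e-05 to tcp -0.0010399963490125821 -0.0002536231929499755
0.123 [ 0.58845825 -0.02163006 -0.24740803] 0.034075957980015725 carton in tray -0.0002090073471308793 0.00030004454767883264 to tcp -0.0005267556866763753 1.2975211874553487e-05
```

Call:
servo_tool(offset=[[0.25,0.1,0],[0,0,2.5],[0,0,2.5],[0,0,1.5],[0,0,1],[0,0,1],[0,0,1],[0,0,0.8],[0,0,0.6],[0,0,0.3],[0,0,0.2],[0,0,0]], twist=[0.65,0,0,0,0,0,0,0,0,0,0,0])

```text
clock: 10.48
eef_pos: [0.5903, -0.0189, 0.2578]
ee_rot: [0.0, 0.791, 0.611, 0.0]
force: [0.2, 0.3, -2.6]
opening: 0.599
grip_force: 12.0
```

Call:
servo_tool(offset=[[0,0,0.15],[0,0,0]], twist=[0,0])

```text
clock: 10.72
eef_pos: [0.5903, -0.0189, 0.2563]
ee_rot: [0.0, 0.791, 0.611, 0.0]
force: [0.6, -0.1, -3.0]
opening: 0.601
grip_force: 12.0
```

Call:
servo_tool(offset=[[0,0,0],[0,0,0],[0,0,0],[0,0,0],[0,0,-3],[0,0,-4],[0,0,-4],[0,0,-3]], twist=[0,0,0,0,0,0,0,0], gripper=0.6)

```text
clock: 11.72
eef_pos: [0.5905, -0.019, 0.3985]
ee_rot: [0.001, 0.791, 0.611, 0.001]
force: [0.8, -0.9, -0.2]
opening: 0.801
grip_force: 0.0
```

Call:
servo_tool(offset=[[-3.67,-3.08,1],[-3.67,-3.08,1],[-3.67,-3.08,1],[-3.67,-3.08,1],[0,0,0],[0,0,0]], twist=[0,0,0,0,0,0])

```text
clock: 12.48
eef_pos: [0.4344, -0.1299, 0.3568]
ee_rot: [0.001, 0.792, 0.611, 0.001]
force: [-1.1, 0.2, 0.3]
opening: 0.799
grip_force: 0.0
```

```bash
python3 - <<'E'
from h import *
w=imaging.capture("wrist"); cv2.imwrite("pics/w4.png",w["frame"][:,:,::-1])
np.save("w4.npy",dict(eye=w["eye"],rotation=w["rotation"],mtx=w["mtx"]),allow_pickle=True)
s=r.get_state();print(s["clock"],s["eef_pos"])
d=imaging.silhouettes(w,"bottle")
for e in d[:1]:
    m=e["pixels"].astype(np.uint8); print(e["score"],e["rect"]); 
    ig=np.zeros((400,640)); ig[288:]=1
    x,q=fit([(w,m*(1-ig))],bottle,[.434,-.13],ignore=ig); print(x,q,move_to([x[0],x[1],.276]))
g=cv2.cvtColor(w["frame"],cv2.COLOR_RGB2GRAY)
t=np.linspace(0,2*np.pi,9)[:-1]; print("cap pred",proj(w,np.c_[.434+.015*np.cos(t),-.13+.015*np.sin(t),0*t+.12]).round().tolist())
E
```

```text
12.525 [ 0.43470508 -0.12970343  0.35693977]
0.94 [289.9, 163.6, 51.1, 70.6]
[ 0.43419375 -0.1312007 ] 0.07919220102835856 (array([-0.18, -0.03,  8.09]), None)
cap pred [[334.0, 211.0], [325.0, 201.0], [311.0, 199.0], [300.0, 207.0], [299.0, 220.0], [307.0, 230.0], [321.0, 232.0], [332.0, 224.0]]
```

View pics/w4.png

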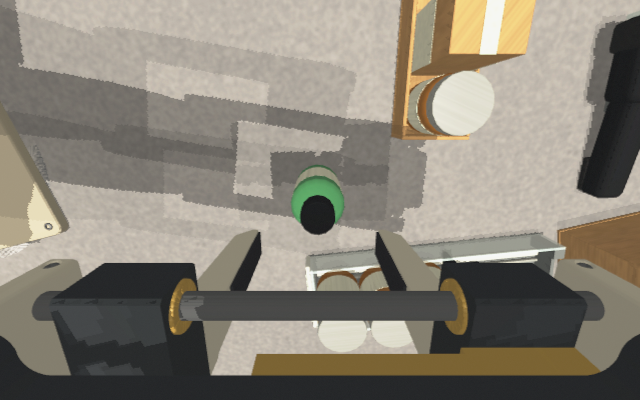

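Call:
servo_tool(offset=[[-0.05,0.1,2],[0,0,2],[0,0,2],[0,0,1.2],[0,0,1],[0,0,0]], twist=[0,0,0,0,0,0])

```text
clock: 13.32
eef_pos: [0.4349, -0.1304, 0.2738]
ee_rot: [-0.0, 0.791, 0.612, -0.0]
force: [-0.5, -0.1, 0.5]
opening: 0.799
grip_force: 0.0
```

Call:
servo_tool(offset=[[0,0,0],[0,0,0],[0,0,0],[0,0,0],[0,0,0],[0,0,0],[0,0,0]], twist=[0,0,0,0,0,0,0], gripper=-1, squeeze=20)

```text
clock: 14.2
eef_pos: [0.4354, -0.1309, 0.2764]
ee_rot: [0.001, 0.791, 0.611, 0.0]
force: [-6.2, 2.5, 15.9]
opening: 0.413
grip_force: 18.8
```

Call:
servo_tool(offset=[[0,0,0],[0,0,0],[0,0,0],[0,0,0]], twist=[0,0,0,0], gripper=0.8)

```text
clock: 14.7
eef_pos: [0.4348, -0.1306, 0.274]
ee_rot: [-0.0, 0.791, 0.611, -0.0]
force: [0.7, 0.5, 0.6]
opening: 0.791
grip_force: 0.0
```

Call:
servo_tool(offset=[[0,0,-3],[0,0,-4],[0,0,0]], twist=[0,0,0])

```text
clock: 15.08
eef_pos: [0.436, -0.1311, 0.3478]
ee_rot: [0.003, 0.791, 0.611, 0.002]
force: [0.4, 0.4, -0.2]
opening: 0.899
grip_force: 0.0
```

```bash
python3 - <<'E'
from h import *
w=imaging.capture("wrist"); cv2.imwrite("pics/w5.png",w["frame"][:,:,::-1])
s=r.get_state();print(s["clock"],s["eef_pos"])
d=imaging.silhouettes(w,"bottle")
m=d[0]["pixels"].astype(np.uint8); print(d[0]["score"],d[0]["rect"]); 
ig=np.zeros((400,640)); ig[288:]=1
x,q=fit([(w,m*(1-ig))],bottle,[.434,-.13],ignore=ig); print(x,q,move_to([x[0],x[1],.237]))
f=cv2.cvtColor(w["frame"],cv2.COLOR_RGB2HSV)[150:250,270:370]
c=(f[...,2]<50); v,u=np.nonzero(c); print("cap px",u.min()+270,u.max()+270,v.min()+150,v.max()+150)
t=np.linspace(0,2*np.pi,33); q=proj(w,np.c_[.434+.015*np.cos(t),-.13+.015*np.sin(t),0*t+.12]);print(q.min(0),q.max(0))
E
```

```text
15.125 [ 0.43541677 -0.13084608  0.34568677]
0.72 [287.2, 165.2, 53.2, 73.4]
[ 0.43426034 -0.13163445] 0.06660489716342843 (array([-0.11, -0.05, 10.72]), None)
cap px 296 331 197 236
[293.4741979  200.31009794] [331.0740909  235.59352394]
```

Call:
servo_tool(offset=[[-0.08,0,3],[0,0,3],[0,0,2],[0,0,1.5],[0,0,0.8],[0,0,0]], twist=[0,0,0,0,0,0])

```text
clock: 15.92
eef_pos: [0.4345, -0.1313, 0.2407]
ee_rot: [-0.0, 0.791, 0.611, -0.0]
force: [-0.4, 0.1, -0.7]
opening: 0.896
grip_force: 0.0
```

Call:
servo_tool(offset=[[0,0,0],[0,0,0],[0,0,0],[0,0,0],[0,0,0],[0,0,0]], twist=[0,0,0,0,0,0], gripper=-1, squeeze=15)

```text
clock: 16.68
eef_pos: [0.4347, -0.1314, 0.2415]
ee_rot: [0.0, 0.791, 0.611, -0.0]
force: [-2.1, 0.4, 5.8]
opening: 0.562
grip_force: 15.0
```

Call:
servo_tool(offset=[[0,0,-3],[0,0,-4],[0,0,-4],[0,0,-3],[4.01,2.45,0],[4.01,2.45,0],[4.01,2.45,0],[4.01,2.45,0],[4.01,2.45,0],[0,0,0],[0,0,0]], twist=[0,0,0,0,0,0,0,0,0,0,0])

```text
clock: 18.05
eef_pos: [0.6035, 0.0317, 0.38]
ee_rot: [-0.001, 0.791, 0.612, -0.001]
force: [-0.0, -0.1, -3.7]
opening: 0.559
grip_force: 15.0
```

```bash
python3 - <<'E'
from h import *
w=imaging.capture("wrist"); cv2.imwrite("pics/w6.png",w["frame"][:,:,::-1])
np.save("w6.npy",dict(eye=w["eye"],rotation=w["rotation"],mtx=w["mtx"]),allow_pickle=True)
s=r.get_state();print(s["clock"],s["eef_pos"],s["opening"])
c=[.5898,-.0217];ax=np.array([.2554,.9668]);ay=np.array([-.9668,.2554])
d=imaging.silhouettes(w,"bottle"); m=d[0]["pixels"]; print(d[0]["score"],d[0]["rect"]); ig=np.zeros((400,640)); ig[250:]=1
z=s["eef_pos"][2]-.2415
x,q=fit([(w,m*(1-ig))],lambda x,y:bottle(x,y)+[0,0,z],[.604,.032],ignore=ig); print("bottle in tray",(x-c)@ax,(x-c)@ay,q)
b=proj(w,box(*c,1.3125,.178,.07,.044));print(b.round().tolist())
E
```

```text
18.1 [0.60334705 0.03124369 0.38042172] 0.5527757259666932
0.95 [270.7, 187.4, 89.4, 149.6]
bottle in tray 0.052302574163012455 0.0004865031250628737 0.02137560204401745
[[291.0, 152.0], [287.0, 157.0], [345.0, 152.0], [349.0, 157.0], [294.0, 274.0], [291.0, 292.0], [342.0, 274.0], [344.0, 292.0]]
```

View pics/w6.png

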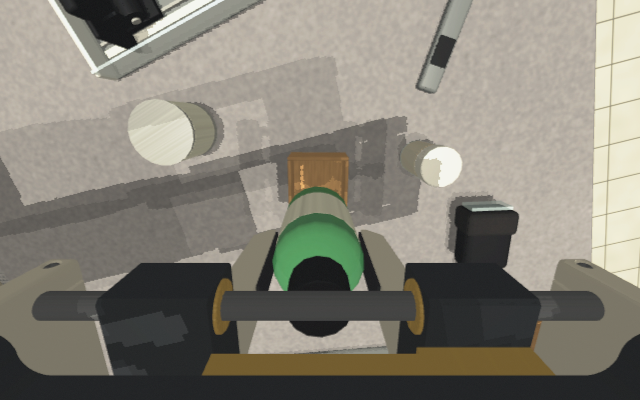

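Call:
servo_tool(offset=[[0.25,0.03,0],[0,0,3],[0,0,2.5],[0,0,2],[0,0,1.5],[0,0,1],[0,0,1],[0,0,0.8],[0,0,0.7],[0,0,0.5],[0,0,0.2],[0,0,0]], twist=[0,0,0,0,0,0,0,0,0,0,0,0])

```text
clock: 19.65
eef_pos: [0.6048, 0.0341, 0.2493]
ee_rot: [0.0, 0.791, 0.611, 0.0]
force: [-0.4, -0.3, -3.2]
opening: 0.557
grip_force: 15.0
```

Call:
servo_tool(offset=[[0,0,0.2],[0,0,0.15],[0,0,0]], twist=[0,0,0])

```text
clock: 20.02
eef_pos: [0.6048, 0.034, 0.2458]
ee_rot: [0.0, 0.791, 0.611, 0.0]
force: [-0.4, 1.0, -2.6]
opening: 0.559
grip_force: 15.0
```

Call:
servo_tool(offset=[[0,0,0],[0,0,0],[0,0,0],[0,0,0],[0,0,0],[0,0,-3],[0,0,-4],[0,0,-4],[0,0,-3],[0,0,0]], twist=[0,0,0,0,0,0,0,0,0,0], gripper=0.5)

```text
clock: 21.28
eef_pos: [0.6056, 0.034, 0.3893]
ee_rot: [0.002, 0.791, 0.611, 0.002]
force: [-0.0, -0.4, -0.7]
opening: 0.749
grip_force: 0.0
```

```bash
python3 - <<'E'
from h import *
w=imaging.capture("wrist"); t=imaging.capture("scene"); s=r.get_state();print(s["clock"],s["eef_pos"])
a=w["frame"][60:400,60:600]; b=cv2.resize(t["frame"][120:240,250:490],None,fx=2.25,fy=2.25)
cv2.imwrite("pics/c7.png",np.vstack([a[:300],b[:,:540]])[:,:,::-1])
X={}
for n in ("lane_third","pusher_tab"):
    o=[(p,d[0]["point"]) for p in (w,t) if (d:=imaging.pinpoint(p,n))]
    print(n,[np.round(u) for _,u in o],[onz(p,u,.082).round(4) for p,u in o], tri(o).round(4) if len(o)>1 else "")
E
```

```text
21.375 [0.604625   0.03402442 0.38512301]
lane_third [array([432.,  49.]), array([419., 220.])] [array([0.7458, 0.1409, 0.082 ]), array([0.5977, 0.2899, 0.082 ])] [0.6935 0.2153 0.1783]
pusher_tab [array([434.,  51.]), array([423., 179.])] [array([0.7482, 0.139 , 0.082 ]), array([0.4435, 0.2552, 0.082 ])] [0.6522 0.2005 0.2802]
```

View pics/c7.png

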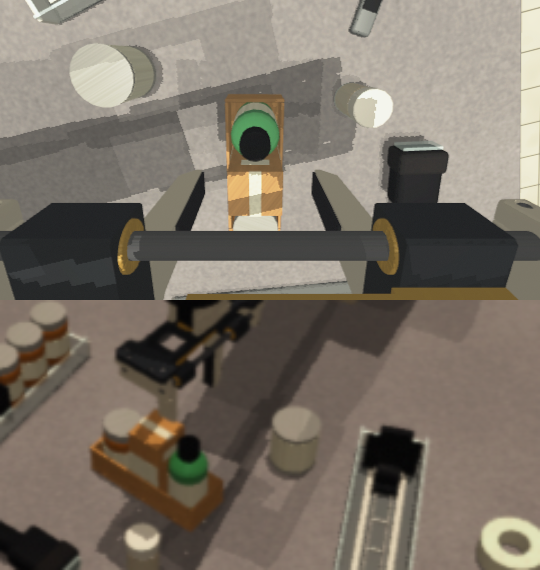

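Call:
servo_tool(offset=[[2.91,-3.43,0.4],[2.91,-3.43,0.4],[2.91,-3.43,0.4],[2.91,-3.43,0.4],[2.91,-3.43,0.4],[2.91,-3.43,0.4],[0,0,0],[0,0,0],[0,0,0],[0,0,0]], twist=[0,0,0,0,0,0,-8.7,-8.7,-8.7,0], gripper=0.2)

```text
clock: 22.82
eef_pos: [0.4494, 0.2549, 0.3608]
ee_rot: [-0.0, 0.633, 0.774, -0.001]
force: [-0.4, -0.5, -0.1]
opening: 0.601
grip_force: 0.0
```

```bash
python3 - <<'E'
from h import *
w=imaging.capture("wrist"); t=imaging.capture("scene"); p0=imaging.capture("top"); cv2.imwrite("pics/w8.png",w["frame"][:,:,::-1])
s=r.get_state();print(s["clock"],s["eef_pos"],s["opening"])
for n in ("lane_third","pusher_tab"):
    o=[(p,d[0]["point"]) for p in (w,t,p0) if (d:=imaging.pinpoint(p,n))]
    print(n,[np.round(u) for _,u in o],[onz(p,u,.082).round(4) for p,u in o], tri(o).round(4) if len(o)>1 else "")
b=proj(w,np.array([[.4435,.2552,.094]]));print(b)
np.save("w8.npy",dict(eye=w["eye"],rotation=w["rotation"],mtx=w["mtx"]),allow_pickle=True)
E
```

```text
22.975 [0.44961498 0.25482192 0.36130849] 0.5982680374712444
lane_third [array([469., 194.]), array([202., 216.])] [array([0.5914, 0.2898, 0.082 ]), array([0.5796, 0.2866, 0.082 ])] [0.582  0.288  0.0903]
pusher_tab [array([310., 191.]), array([422., 179.]), array([208., 268.])] [array([0.4406, 0.2622, 0.082 ]), array([0.4429, 0.2516, 0.082 ]), array([0.4396, 0.2655, 0.082 ])] [0.441  0.2596 0.0827]
[[311.33011035 202.27212674]]
```

View pics/w8.png

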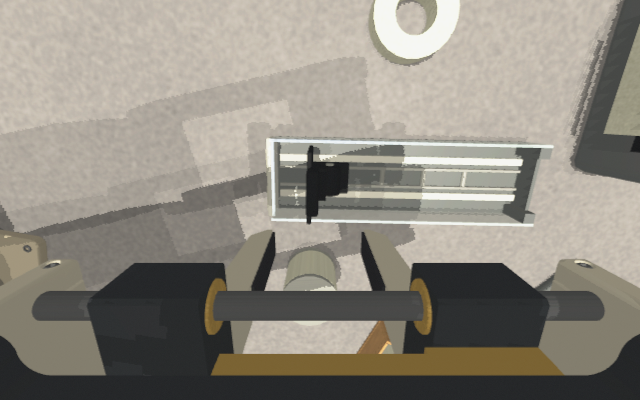

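```bash
python3 - <<'E'
from h import *
w=np.load("w8.npy",allow_pickle=True).item()
q=[onz(w,u,.042)[:2] for u in((273,140),(545,147),(275,219),(531,224))]
print(q,[np.degrees(np.arctan2(*(q[i+1]-q[i])[::-1])) for i in(0,2)])
a=np.radians(10.2);lx=np.array([np.cos(a),np.sin(a)]);ly=np.array([-lx[1],lx[0]])
off=((q[0]@ly)+(q[2]@ly))/2; off2=((q[1]@ly)+(q[3]@ly))/2
print("mid lateral",off,off2,"width",(q[0]-q[2])@ly,"front",q[0]@lx,q[2]@lx)
for u in((303,186),(307,147),(309,222)): 
    for z in(.05,.06,.07): x=onz(w,u,z)[:2]; print(u,z,"long",(x@lx).round(4),"lat",(x@ly).round(4))
f=cv2.imread("pics/w8.png",0); print((f[140:230:4,296:356:2]<45).astype(int).tolist().__str__().replace("], ","]\n").replace(", ",""))
for n in([.441,.2596],): print(np.array(n)@lx,np.array(n)@ly)
E
```

```text
[array([0.39256665, 0.29849081]), array([0.67643115, 0.34851725]), array([0.40844654, 0.21101856]), array([0.69791776, 0.26352933])] [np.float64(9.994807027562405), np.float64(10.281783279704419)]
mid lateral 0.17980483714777237 0.17949866953849591 width 0.08890188659324115 front 0.4392205360565613 0.43935945479104527
(303, 186) 0.05 long 0.4716 lat 0.177
(303, 186) 0.06 long 0.4721 lat 0.1795
(303, 186) 0.07 long 0.4726 lat 0.182
(307, 147) 0.05 long 0.4755 lat 0.2186
(307, 147) 0.06 long 0.4758 lat 0.2197
(307, 147) 0.07 long 0.4762 lat 0.2208
(309, 222) 0.05 long 0.4786 lat 0.1357
(309, 222) 0.06 long 0.4788 lat 0.1396
(309, 222) 0.07 long 0.4791 lat 0.1435
[[000000000000000000000000000000]
[000000000000000000000000000000]
[000000011000000000000000000000]
[000000011000000000000000000000]
[000000001000000000000000000000]
[000000001000000000000000000000]
[000000001111111000001111111000]
[000000111111111111111111110000]
[000000111111111111111111110000]
[000000111111111111111111110000]
[000000111111111111111111110000]
[000000111111111111111111110000]
[000000111111111111111111110000]
[000000111111111111111100000000]
[000000111111111000000000000000]
[000000111111000000000000000000]
[000000111110000000000000000000]
[000000111110000000000000000000]
[000000111110000000000000000000]
[000000110000000000000000000000]
[000000110000000000000000000000]
[000000000000000000000000000000]
[000000000000000000000000000000]]
0.48000146170139946 0.17740280934787897
```

Call:
servo_tool(offset=[[0.88,-0.64,0],[0,0,3],[0,0,3],[0,0,2.2],[0,0,1.5],[0,0,1],[0,0,0.5],[0,0,0]], twist=[1.3,0,0,0,0,0,0,0])

```text
clock: 24.28
eef_pos: [0.4418, 0.2623, 0.25]
ee_rot: [0.0, 0.642, 0.767, 0.0]
force: [0.3, 1.0, -0.8]
opening: 0.599
grip_force: 0.0
```

Call:
servo_tool(offset=[[0,0,0],[0,0,0],[0,0,0],[0,0,0],[0,0,0],[0,0,0],[0,0,0],[0,0,0]], twist=[0,0,0,0,0,0,0,0], gripper=-1, squeeze=50)

```text
clock: 25.28
eef_pos: [0.4418, 0.2623, 0.2498]
ee_rot: [0.0, 0.642, 0.767, 0.0]
force: [1.9, 0.6, -0.8]
opening: 0.125
grip_force: 50.0
```

Call:
servo_tool(offset=[[0,1,0],[0,1.5,0],[0,1.5,0],[0,1.5,0],[0,1.5,0],[0,1.5,0],[0,1.5,0],[0,1.5,0],[0,1.5,0],[0,1.2,0],[0,0.8,0],[0,0,0]], twist=[0,0,0,0,0,0,0,0,0,0,0,0])

```text
clock: 26.78
eef_pos: [0.589, 0.2888, 0.2498]
ee_rot: [-0.001, 0.642, 0.767, -0.001]
force: [-7.1, -1.9, 7.7]
opening: 0.122
grip_force: 50.0
```

Call:
servo_tool(offset=[[0,0,0],[0,0,0],[0,0,0],[0,0,0],[0,0,0],[0,0,0]], twist=[0,0,0,0,0,0])

```text
clock: 27.52
eef_pos: [0.5886, 0.2887, 0.2498]
ee_rot: [-0.001, 0.642, 0.767, -0.001]
force: [-7.1, -2.0, 6.9]
opening: 0.126
grip_force: 50.0
```

```bash
python3 - <<'E'
from h import *
s=r.get_state();print(s["clock"],s["eef_pos"],s["force"],s["opening"],s["grip_force"],np.linalg.norm(s["eef_pos"][:2]-[.4418,.2623]))
t=imaging.capture("scene"); w=imaging.capture("wrist")
cv2.imwrite("pics/c9.png",np.vstack([cv2.resize(t["frame"][130:280,250:490],(640,400)),cv2.resize(w["frame"],(320,200)).repeat(1,0) @np.eye(3) if 0 else w["frame"][:200]])[:,:,::-1])
E
```

```text
27.525 [0.58855923 0.28870681 0.24977322] [-7.14767919 -2.00013889  6.93929733] 0.125814334614916 50.00214457511902 0.1491160326369382
```

View pics/c9.png

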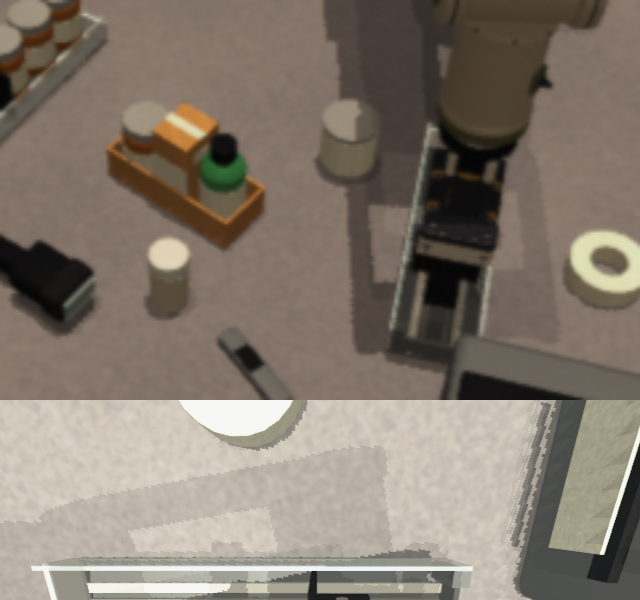

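```bash
python3 -c "
from station import r
print(r.close_job())"
```

```text
the job is handed in; nothing more can be done
None
```

The bottle and carton stand upright in the tray beside the jar, both let go. The pusher is held about 149 mm back at its third click against the spring. The job is handed in; the close call did not return the verdict.

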